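# Set a slotted bracket against its stop screw and clamp it

### The job

The slotted bracket on the aluminium base plate is loose. Slide it along its bolt slots against the brass stop screw until it has pushed the spring plunger right in and you feel the solid stop, pressing it home gently with about 5 to 10 N beyond its sliding drag; then turn the black wing knob clockwise until it stops, so that the bracket stays clamped there. Leave the other things alone and let go of everything.

Things in the scene. Friction and masses are not known exactly. Their poses are not given: they have to be found in the camera images.
- base: Fixed aluminium plate, 100 (x) x 250 (y) x 12 mm high; origin at its underside's centre, on the bench; z up. The bracket slides along +y to the stop. Two 8 mm studs on its centre line: y = -70 mm (with the wing knob) and y = -15 mm (a fixed low bolt head, top 28.5 mm above the bench, only keeps the bracket down).
- bracket_grip (a point): Loose steel L-bracket, 0.5 kg, on the base: slotted foot 60 (x) x 144 (y) x 8 mm, slides 38 mm in all, drag 3 to 6 N with the knob loose; at its +y end an upright 36 wide (x), 14 thick (y), top 80 mm above the bench. This point: middle of the upright's width and thickness, 55 mm above the bench. Axes parallel to the base's, give or take the slots' play (under 1 mm).
- bracket_nose (a point): Point on the centre line of the upright's front (+y) face, 7 mm ahead of its middle, 45 mm above the bench, where the plunger will touch. Axes as the bracket's.
- stop_face (a point): Front face, at the screw's axis (45 mm above the bench), of a fixed dark steel block 44 wide (x), 28 deep (y), top 54 mm above the bench. From it a brass stop screw, 13 mm thick, sticks out along -y with a spring plunger, 8 mm thick, in its end. Unpressed, the plunger's end is 21 to 30 mm ahead of this point, set anew each time and not measured. Axes parallel to the base's.
- stop: The stop as a whole (block, screw, plunger); origin 33 mm below stop_face. The plunger gives 4 mm with a soft spring (0.5 N rising to 1.5 N), then stands solid: that is the bracket's place, 11 to 34 mm from its start. More than 15 N spoils the stop. The bracket's own drag holds it against the spring when let go.
- knob_grip (a point): Black wing knob on the rear stud: upright bar 46 mm long (its y), 14 thick (its x), top about 62 mm above the bench when loose; below it a round collar, 16 mm radius, top 33 mm above the bench, and a steel washer. This point is on the turning axis, 51 mm above the bench when loose, and turns with the knob.
- knob (a joint): Turn of the wing knob, rad, clockwise from above positive: 0 loose (bar parallel to the base's y), 1.35 hard end stop, firmly tight. It sinks 1.8 mm per rad, and clamps the foot from about 0.6 on; it turns with about 0.1 to 0.4 N m up to the stop, and stays where it is left.
- wrench: Open-ended steel wrench, 160 mm long, lying on the bench beside the base at its -x side; a bystander to be left alone. Origin at its underside.
- centring_ring: Flat steel ring, 54 mm across, 10 mm high, on the bench at the base's +x side; a bystander to be left alone. Origin at its underside.
- blank_flange: Aluminium disc flange, 64 mm across, 12 mm high, on the bench at the base's +x side; a bystander to be left alone. Origin at its underside.
- grease_jar: Amber jar, 52 mm across, 60 mm high, on the bench beyond the base's +y end; a bystander to be left alone. Origin at its underside.
Not all that is in view belongs to the job. What is meant by the part that bears bracket_grip is not red, and is the smaller of those in its own colour.

How it is judged:
By the outcome, as a careful person would: the job done as asked, in the order asked, and still so for the second after the job is handed in, with the robot touching nothing.
It also fails if it takes over 64 s, if anything falls off the work surface, if the arm or the gripper's body presses on something with over 40 N, if the wrist force passes 120 N, or if a joint passes its speed limit or range.

### The arm

A 7-joint arm with a two-finger parallel gripper is mounted at the origin on the work surface. World frame = base frame: x ahead of the robot, y to its left, z up, the work surface at z = 0. Lengths are in m, angles in rad, forces in N, time in s.
With the tool pointing down it reaches from about 0.4 to 0.85 m from the base axis. Payload 6.9 kg.
Tool frame: the origin (TCP) lies midway between the tips of the shut fingers; the grasp point (between the pads) lies behind it (ctrl.pinch_z is the z of the grasp point in the tool frame, in m); z points along the fingers, y is the line along which they close (so a half turn about z gives the same grasp; the last joint's range is limited). The gripper opens to 85 mm and grips with 20 to 120 N. Pads are 22 mm wide; open, the fingers measure 114 mm over their backs; the gripper's body (76 mm by 85 mm) begins 54 mm behind the grasp point. The pads swing forward as they close: fully open they stand 13 mm farther back than shut.
Start: joints at [1.403, 0.507, -0.238, 1.5, 0.126, 1.149, -0.155], TCP at [0.169, -0.602, 0.231] pointing down, gripper open.
Joint ranges: [-3.08, 3.08], [-0.24, 2.05], [-1.43, 1.35], [0, 2.5], [-1.52, 4.66], [0.17, 1.96], [-2.89, 2.89]. Speed limits (rad/s): [2.39, 2.39, 3.14, 3.14, 3.14, 3.14, 3.14].

### API

Orientations are given as a unit quaternion [w, x, y, z].
In Python, from station import ctrl, get_state, vision, ticket, models gives the robot as it stands. Calls block until the motion is done:
- ctrl.movep(position, orientation): joint-space move of the TCP to a pose.
- ctrl.movel(position, frame=None, max_speed=0.15): straight line of the TCP; frame=None keeps the orientation; max_speed is the mean speed in m/s.
- ctrl.set_joints(angles): joint-space move.
- ctrl.ungrasp() and ctrl.close_gripper(force=None): open the fingers fully, or close them until they stop; force is the grip in N (None keeps the last).
- ctrl.pause(seconds).
- ctrl.ik(position, orientation): joint angles nearest the present ones, or None.
- get_state(): the state.
- vision.grab_frame(name): name is "scene" or "top" or "wrist"; returns (picture, depth): 480x640x3 uint8, blue, green, red; 480x640 float32, m along the optical axis (not along the pixel's ray), 0 where there is no reading.
- vision.camera_info(name): a dict with "mtx" (3x3 intrinsics, pixels), "R" (3x3) and "t" (3): a world point X has camera coordinates R X + t; the wrist camera has in their place "hand_eye" (4x4, takes a point from camera to tool coordinates, whose origin is the TCP and whose axes are the flange's). Camera axes: x right, y down, z forward; pixel columns grow to the right and rows downward; lengths in m; the calibration is good to about 2 mm. A picture is of the moment at which its call begins: read the wrist's pose just before it. camera_info takes no time and is no camera call.
A pose or a line that the arm cannot do raises ctrl.Unreachable and nothing moves.
- ticket.close_job(): hands the job in; it is judged then, once.
Trained networks look in the newest picture that a camera, given by its name, has taken for a name from the list of things; names that differ only in an ending like _2 or _b are one class to them, and where a whole thing is asked for, a point or a joint stands for the part that bears it (a point fixed in the world has none). Each returns a list of dicts, best first, with "p" (0 to 1); they miss things now and then, are a little off and sometimes report something else, mostly with a low value. They report only what shows in the picture. A call takes as long as a camera call. They do not tell look-alikes from the thing itself.
- models.recognise(camera, target): "point" ([column, row] in pixels, amid what is visible of it).
- models.masks_of(camera, target): "mask" (480x640 bool, what is visible of it) and "point" ([column, row] in pixels, amid what is visible of it).
The state is a dict: "time": time; "qpos": joint angles; "qd": joint speeds; "tau": joint torques, N m; "tcp_pos": TCP position; "eef_rot": TCP orientation; "contact_force": force on the tool from outside, world axes, zero at the start; "wrist_torque": the same for the moment, N m; "width": finger opening in m; "gripper_force": force on a finger pad.
Only numpy, scipy, OpenCV 4.12 (cv2) and the standard library are available. Lean on these libraries where they do the work, as an engineer would, in place of code of your own. Each camera call takes 0.05 s, during which the arm holds its last target. There are 200 camera calls.

## Working session

There is one attempt and no reset: what is moved stays moved. The work goes in short steps, each a Python script; the robot and the scene stay as the last script left them, time stands still between calls to the robot, and variables do not carry over. Pictures are saved under pics/ and viewed, at most 10 in all, crops included, and the job is handed in when it is done.

```bash
mkdir -p pics; ls
cat > h.py <<'E'
import numpy as np, cv2
from station import ctrl,get_state,vision,ticket,models
def world(cam,px,depth,st=None):
    ci=vision.camera_info(cam);K=np.array(ci["mtx"])
    px=np.atleast_2d(px).astype(float);d=np.atleast_1d(depth)
    c=np.c_[(px[:,0]-K[0,2])/K[0,0]*d,(px[:,1]-K[1,2])/K[1,1]*d,d]
    if "R" in ci: return (c-np.array(ci["t"]))@np.array(ci["R"])
    from scipy.spatial.transform import Rotation as R
    H=np.array(ci["hand_eye"]);t=c@H[:3,:3].T+H[:3,3]
    q=st["eef_rot"];return R.from_quat([q[1],q[2],q[3],q[0]]).apply(t)+st["tcp_pos"]
E
python3 - <<'E'
from h import *
s=get_state();print({k:np.round(v,3) for k,v in s.items()},ctrl.pinch_z)
for c in("scene","top"):
    im,d=vision.grab_frame(c);cv2.imwrite(f"pics/{c}.png",im);np.save(f"pics/{c}.npy",d)
    for n in("base","bracket_grip","stop","knob_grip","wrench"):
        for m in models.masks_of(c,n)[:4]:
            k=m["mask"]&(d>0);r,cc=np.nonzero(k)
            if len(r)<5: continue
            P=world(c,np.c_[cc,r],d[k])
            print(c,n,round(m["p"],2),np.round(m["point"]),len(r),np.round(np.median(P,0),3),np.round(np.percentile(P,2,0),3),np.round(np.percentile(P,98,0),3), np.median(im[k],0))
E
```

```text
pics
{'time': np.float64(0.0), 'qpos': array([ 1.403,  0.508, -0.237,  1.501,  0.126,  1.149, -0.155]), 'qd': array([ 0.   , -0.001, -0.   ,  0.   ,  0.   ,  0.   , -0.   ]), 'tau': array([ 1.0000e-03, -6.2061e+01, -2.1860e+00, -2.4966e+01,  1.3000e-02,
        1.2000e-02, -0.0000e+00]), 'tcp_pos': array([ 0.169, -0.601,  0.23 ]), 'eef_rot': array([-0.001,  0.991,  0.136, -0.   ]), 'contact_force': array([0.622, 0.741, 0.686]), 'wrist_torque': array([0.005, 0.019, 0.059]), 'gripper_force': np.float64(0.0), 'width': np.float64(0.085)} -0.0187
scene base 0.89 [282. 277.] 4282 [0.566 0.011 0.014] [ 0.49  -0.127  0.005] [0.593 0.115 0.063] [218. 218. 213.]
scene base 0.6 [265. 260.] 2239 [ 0.552 -0.025  0.022] [ 0.509 -0.116  0.015] [0.568 0.025 0.082] [116. 120. 122.]
scene base 0.4 [238. 242.] 571 [ 0.54  -0.074  0.051] [ 0.527 -0.097  0.028] [ 0.548 -0.054  0.064] [15. 13. 13.]
scene bracket_grip 0.96 [208. 167.] 3241 [ 0.362 -0.192  0.013] [ 0.273 -0.302  0.002] [ 0.405 -0.12   0.091] [ 98. 102. 102.]
scene bracket_grip 0.86 [419. 202.] 4400 [0.384 0.215 0.013] [0.287 0.138 0.003] [0
[... 1053 characters left out ...]
 36. 153.]
top bracket_grip 0.67 [351. 264.] 2162 [ 0.529 -0.039  0.021] [ 0.505 -0.117  0.016] [0.565 0.022 0.081] [128. 131. 131.]
top bracket_grip 0.57 [455. 375.] 4835 [ 0.337 -0.213  0.011] [ 0.273 -0.3    0.002] [ 0.4   -0.122  0.09 ] [125. 128. 128.]
top stop 0.8 [285. 252.] 656 [0.541 0.079 0.053] [0.521 0.046 0.012] [0.563 0.106 0.057] [67. 67. 64.]
top knob_grip 0.78 [377. 261.] 380 [ 0.53  -0.076  0.059] [ 0.519 -0.097  0.021] [ 0.547 -0.054  0.065] [33. 33. 32.]
top knob_grip 0.16 [285. 253.] 693 [0.541 0.08  0.053] [0.521 0.047 0.011] [0.564 0.107 0.057] [67. 67. 65.]
top wrench 0.67 [323. 321.] 1209 [0.428 0.012 0.007] [ 0.41  -0.073 -0.002] [0.447 0.08  0.011] [128. 131. 130.]
```

View pics/top.png

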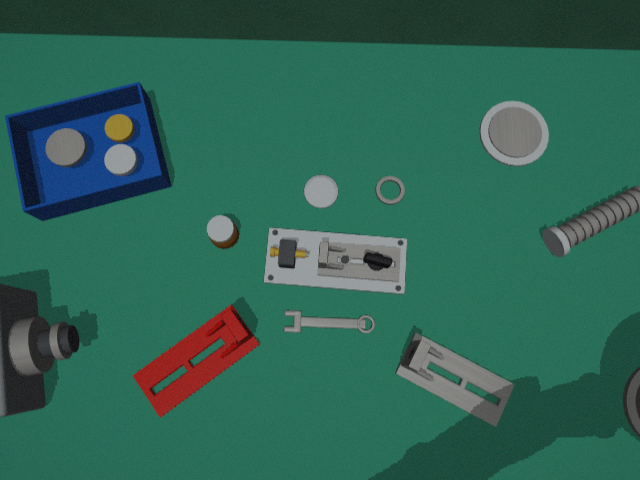

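View pics/scene.png

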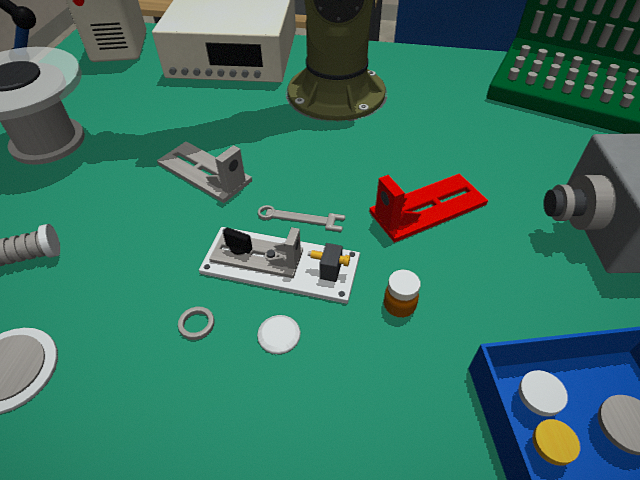

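The job bracket is the grey one on the plate (top view about 352,262), because the other grey bracket is larger. The knob is at (377,261), the stop at (287,253), and the plate yaw is about -3°. Next I'll take a closer look with the wrist camera.

```bash
cat >> h.py <<'E'
def quat(th): # tool down, tool x at world angle th
    return [0,np.cos(th/2),np.sin(th/2),0]
E
python3 - <<'E'
from h import *
d=np.load("pics/top.npy");r,c=np.nonzero(d>0);P=world("top",np.c_[c,r],d[r,c])
k=(P[:,2]>.008)&(P[:,2]<.016)&(abs(P[:,0]-.537)<.07)&(abs(P[:,1]+.007)<.14)
rc=cv2.minAreaRect((P[k,:2]*1000).astype(np.float32));print(rc, np.median(P[k,2]))
psi=-0.05
f=np.array([-np.sin(psi),np.cos(psi)])
ctrl.movep([.53,-.03,.28],quat(np.pi/2+psi))
s=get_state();print(s["time"],np.round(s["tcp_pos"],3),np.round(s["qpos"],2),np.round(s["contact_force"],2))
im,d=vision.grab_frame("wrist");cv2.imwrite("pics/w1.png",im);np.save("pics/w1.npy",d);
for n in("base","bracket_grip","stop","knob_grip"):
    for m in models.masks_of("wrist",n)[:2]:
        k=m["mask"]&(d>0);r,cc=np.nonzero(k)
        P=world("wrist",np.c_[cc,r],d[k],s)
        np.save(f"pics/w1_{n}_{round(m['p'],2)}.npy",P)
        print(n,round(m["p"],2),np.round(m["point"]),len(r),np.round(np.percentile(P,2,0),3),np.round(np.percentile(P,98,0),3))
        z=P[:,2]
        for lo,hi in((.009,.015),(.017,.023),(.05,.058),(.058,.066),(.076,.084)):
            q=P[(z>lo)&(z<hi)]
            if len(q)>40: R=cv2.minAreaRect((q[:,:2]*1000).astype(np.float32));print("  ",lo,hi,len(q),np.round(R[0],1),np.round(R[1],1),round(R[2],2),np.round(np.median(q[:,2]),4))
E
```

```text
((537.7195434570312, -7.003089904785156), (250.1188507080078, 100.54428100585938), 86.59068298339844) 0.012190229887901255
3.0083 [ 0.53  -0.031  0.28 ] [ 0.61  0.42 -0.89  1.66  0.34  1.23 -0.41] [ 0.   -0.22  0.9 ]
base 0.84 [323. 142.] 14688 [ 0.487 -0.125  0.011] [0.589 0.116 0.062]
   0.009 0.015 13098 [537.4  -5.1] [249.5 100.2] 86.63 0.0129
   0.017 0.023 104 [536.2 -25.5] [184.9  59.8] 86.87 0.021
   0.05 0.058 53 [531.3   8.9] [202.5  42.3] 82.0 0.0536
   0.058 0.066 620 [533.2 -74.9] [45.5 13.9] 76.25 0.0623
bracket_grip 0.83 [169. 313.] 3589 [ 0.295 -0.215  0.003] [ 0.407 -0.115  0.091]
   0.009 0.015 1255 [ 347.6 -188.5] [137.2  79. ] 63.38 0.0114
   0.017 0.023 117 [ 380.8 -132. ] [19.1 50.2] 38.99 0.0198
   0.05 0.058 187 [ 378.5 -128.5] [ 4.6 46.4] 59.39 0.0541
   0.058 0.066 183 [ 377.8 -127.8] [ 3.  45.5] 63.17 0.0619
   0.076 0.084 162 [ 371.6 -125.5] [ 2.7 31.6] 62.74 0.0802
bracket_grip 0.71 [160.  12.] 2429 [0.364 0.129 0.002] [0.432 0.162 0.097]
   0.009 0.015 749 [394.9 144.8] [39.4 80.1] 87.13 0.0123
   0.017 0.023 128 [417.1 148.5] [41.5  1.8] 36.89 0.0196
   0.05 0.058 142 [411.7 143.9] [26.9  1.5] 37.03 0.054
   0.058 0.066 130 [410.  142.9] [24.3  2. ] 35.78 0.0622
   0.076 0.084 116 [407.8 140.9] [17.8  1.9] 35.92 0.0802
stop 0.83 [326.  87.] 2424 [0.522 0.049 0.04 ] [0.563 0.107 0.056]
   0.05 0.058 2203 [541.9  78.7] [50.4 50.3] 41.28 0.0546
stop 0.45 [324. 141.] 14822 [ 0.487 -0.125  0.011] [0.589 0.117 0.062]
   0.009 0.015 13119 [537.4  -5.1] [249.5 100.2] 86.63 0.0129
   0.017 0.023 191 [535.  -46.1] [144.3  60.1] 86.43 0.0209
   0.05 0.058 55 [543.1   8.8] [201.6  42.4] 89.95 0.053
   0.058 0.066 632 [533.2 -74.9] [45.6 14. ] 76.6 0.0623
knob_grip 0.68 [324. 250.] 993 [ 0.52  -0.094  0.032] [ 0.547 -0.052  0.064]
   0.05 0.058 45 [528.3 -70.4] [43.3 13. ] 56.59 0.0531
   0.058 0.066 616 [533.3 -74.2] [44.2 13.9] 76.25 0.0623
```

View pics/w1.png

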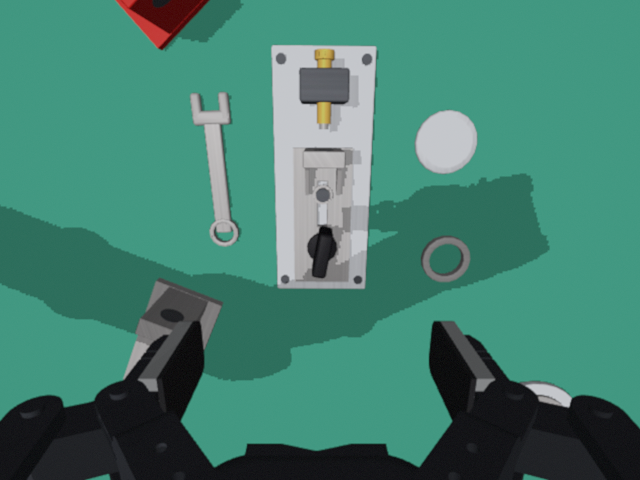

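The wrist view shows:
- **Plate:** yaw is -3.4°.
- **Knob:** its bar is at (322,252), turned about 0.18 rad and so still loose.
- **Upright:** top at (324,158), with ribs behind it.
- **Plunger:** tip at (323,127).

Next I'll get the upright profile in the base frame.

```bash
cat >> h.py <<'E'
PSI=-0.0594; C=np.array([.5375,-.006])
EX=np.array([np.cos(PSI),np.sin(PSI)]);EY=np.array([-np.sin(PSI),np.cos(PSI)])
def B(x,y): return C+x*EX+y*EY   # base->world xy
def toB(P): return np.c_[(P[:,:2]-C)@EX,(P[:,:2]-C)@EY,P[:,2]]
E
python3 - <<'E'
from h import *
s=get_state();im,d=vision.grab_frame("wrist")
r,c=np.nonzero(d>0);P=toB(world("wrist",np.c_[c,r],d[r,c],s))
k=(abs(P[:,0])<.05)&(abs(P[:,1])<.13);P=P[k]*1000
def bb(m): q=P[m];print(len(q),np.round(np.percentile(q,[1,50,99],axis=0),1).tolist())
bb((P[:,2]>76)&(P[:,2]<85)); bb((P[:,2]>50)&(P[:,2]<58)&(P[:,1]>60)); bb((P[:,2]>40)&(P[:,2]<51)&(P[:,1]>30)&(P[:,1]<72))
bb((P[:,2]>24)&(P[:,2]<75)&(P[:,1]>-25)&(P[:,1]<40))
for y in range(-28,40,3):
    print(y,[int(np.median(q)) if len(q:=P[(abs(P[:,1]-y)<1.5)&(abs(P[:,0]-x)<2),2]) else -1 for x in range(-22,24,4)])
p=B(0,0)
E
```

```text
698 [[-17.5, 18.1, 78.9], [-0.3, 25.0, 80.9], [17.0, 31.7, 82.7]]
2164 [[-21.6, 62.3, 50.4], [-0.5, 87.8, 54.7], [21.0, 114.3, 56.7]]
182 [[-14.1, 31.9, 40.3], [-1.0, 59.8, 49.4], [6.2, 71.7, 51.0]]
609 [[-17.8, -22.9, 24.1], [0.0, -5.5, 34.2], [17.1, 32.1, 71.8]]
-28 [20, 20, 21, 20, 20, 12, 13, 20, 20, 20, 20, 20]
-25 [21, 20, 21, 21, 20, 23, 24, 20, 20, 20, 20, 20]
-22 [20, 20, 20, 20, 23, 24, 24, 23, 20, 20, 20, 21]
-19 [21, 20, 20, 20, 24, 29, 29, 25, 21, 20, 21, 20]
-16 [356, 355, 355, 355, 356, 355, 355, 354, 356, 358, 21, 21]
-13 [361, 360, 360, 360, 360, 360, 360, 360, 361, 360, 21, 20]
-10 [20, 21, 30, 21, 25, 29, 29, 24, 20, 32, 367, 360]
-7 [22, 21, 33, 21, 23, 24, 24, 22, 368, 367, 364, 363]
-4 [20, 21, 35, 21, 21, 13, 13, 20, 20, 35, 20, 20]
-1 [21, 36, 37, 21, 21, 21, 21, 20, 20, 37, 21, 21]
2 [20, 39, 38, 20, 20, 21, 20, 20, 20, 37, 29, 20]
5 [20, 40, 40, 21, 21, 21, 20, 21, 20, 39, 39, 20]
8 [20, 41, 41, 20, 20, 21, 20, 20, 21, 39, 41, 21]
11 [20, 43, 42, 21, 20, 21, 21, 20, 21, 43, 44, 21]
14 [21, 42, 42, -1, -1, -1, -1, -1, -1, 43, 43, 20]
17 [20, 80, 80, 80, 80, 80, 81, 80, 80, 80, 80, 21]
20 [20, 81, 80, 81, 80, 81, 80, 80, 80, 81, 80, 20]
23 [21, 81, 80, 80, 80, 80, 81, 80, 80, 81, 80, 20]
26 [20, 80, 80, 80, 80, 80, 80, 80, 80, 80, 79, 20]
29 [21, 80, 81, 81, 81, 81, 80, 80, 81, 80, 80, 20]
32 [16, 24, 55, 55, 49, 59, 58, 57, 53, 53, 20, 17]
35 [13, 12, 12, 12, 12, 12, 12, 13, 13, 12, 13, 12]
38 [12, 12, 12, 13, 12, 13, 13, 12, 13, 13, 12, 12]
```

```bash
cat >> h.py <<'E'
def F(n=4):
    a=[]
    for _ in range(n): a.append(get_state()["contact_force"]);ctrl.pause(.02)
    return np.mean(a,0)
E
python3 - <<'E'
from h import *
d=np.load("pics/w1.npy");s=get_state()
r,c=np.nonzero(d>0);P=toB(world("wrist",np.c_[c,r],d[r,c],s))*1000
k=(abs(P[:,0])<4)&(P[:,1]>36)&(P[:,1]<75)&(P[:,2]>40)&(P[:,2]<54);print("tip",np.sort(P[k,1])[:12].round(1),"front",)
ctrl.close_gripper(20)
q=quat(np.pi/2+PSI)
ctrl.movep([*B(-.0003,-.003),.12],q)
ctrl.movel([*B(-.0003,-.003),.050],max_speed=.1)
s=get_state();print(s["time"],s["width"],toB(s["tcp_pos"][None]).round(4));F0=F(8);print(F0)
t=s["time"]
y=-.003
for i in range(14):
    y+=.001;ctrl.movel([*B(-.0003,y),.050],max_speed=.02)
    f=F(2)-F0;s=get_state();b=toB(s["tcp_pos"][None])[0]
    print(round(s["time"]-t,2),round(y*1000,1),(b*1000).round(2),"f",round(f[:2]@EY,2),round(f[:2]@EX,2),round(f[2],2))
    if f[:2]@EY<-2.5: break
np.save("F0.npy",F0)
im,d=vision.grab_frame("scene");cv2.imwrite("pics/s2.png",cv2.resize(im[180:320,170:400],None,fx=3,fy=3))
E
```

```text
tip [51.2 51.2 51.3 51.3 51.3 51.3 51.3 51.3 52.1 52.1 52.1 52.1] front
5.6167 -6.355505196600794e-05 [[ 0.0001 -0.0028  0.0505]]
[ 0.10302272  0.14383278 -0.12774314]
0.42 -2.0 [-0.22 -1.97 50.2 ] f -0.52 -0.36 0.46
0.7 -1.0 [-0.29 -0.94 50.01] f -0.41 -0.4 0.2
0.98 0.0 [-0.31  0.06 49.98] f -0.03 0.08 -0.27
1.27 1.0 [-0.31  1.06 50.  ] f -0.87 0.13 0.25
1.55 2.0 [-0.3   2.07 50.01] f 0.3 -0.77 0.48
1.83 3.0 [-0.3   3.09 50.01] f 0.26 -0.27 0.23
2.12 4.0 [-0.3   4.08 50.01] f 0.16 -0.77 -0.29
2.4 5.0 [-0.32  5.04 50.  ] f 0.19 0.01 0.47
2.68 6.0 [-0.28  6.06 50.02] f -0.05 0.14 0.05
2.97 7.0 [-0.32  6.69 49.97] f -1.81 -0.08 -0.03
3.25 8.0 [-0.32  7.65 49.98] f -3.24 -0.56 0.43
```

View pics/s2.png

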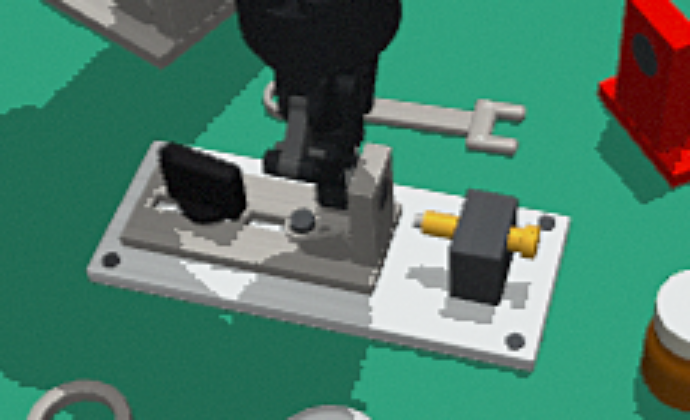

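The closed fingers are behind the upright (crop 330,190), with the brass plunger ahead at (420,220), and the knob is untouched. Contact came as predicted, and I expect the solid stop near TCP y = 29 mm.

```bash
cat > push.py <<'E'
from h import *
F0=np.load("F0.npy");t=get_state()["time"];y=.008;drag=[];n=0
while y<.0365:
    st=.001 if y<.0215 else .0003
    y+=st;ctrl.movel([*B(-.0003,y),.050],max_speed=.02)
    f=F(2 if st>.0005 else 3)-F0;s=get_state();b=toB(s["tcp_pos"][None])[0]*1000
    p=-f[:2]@EY
    print(round(s["time"]-t,2),round(y*1000,1),b[:2].round(2),round(p,2),round(f[:2]@EX,2),round(f[2],2))
    if y<=.0215 and y>.010: drag.append(p)
    if p>(np.mean(drag) if drag else 5)+(4 if y>.0215 else 5): break
print(np.mean(drag),np.std(drag));print(get_state()["time"])
E
python3 push.py
```

```text
0.28 9.0 [-0.29  9.05] 3.05 -0.63 1.42
0.57 10.0 [-0.26 10.18] 2.79 -0.75 1.87
0.85 11.0 [-0.26 11.21] 2.79 -0.29 2.22
1.13 12.0 [-0.25 12.15] 2.86 -0.29 1.71
1.42 13.0 [-0.26 13.18] 2.14 0.4 1.7
1.7 14.0 [-0.28 14.15] 3.39 -0.05 1.76
1.98 15.0 [-0.27 15.16] 2.88 -0.29 1.73
2.27 16.0 [-0.29 16.18] 2.85 0.08 2.36
2.55 17.0 [-0.32 17.18] 2.96 -0.47 1.79
2.83 18.0 [-0.31 18.18] 2.89 -0.61 1.4
3.12 19.0 [-0.32 19.18] 2.81 -0.12 1.29
3.4 20.0 [-0.32 20.12] 2.84 -0.21 1.58
3.68 21.0 [-0.33 21.14] 2.08 -0.63 1.11
3.97 22.0 [-0.29 22.2 ] 2.98 0.45 1.43
4.27 22.3 [-0.32 22.28] 3.31 0.12 1.85
4.57 22.6 [-0.3  22.55] 3.93 -0.63 1.81
4.87 22.9 [-0.3  22.99] 3.22 0.24 2.12
5.17 23.2 [-0.31 23.29] 3.11 -0.38 2.05
5.47 23.5 [-0.33 23.57] 3.49 -0.24 1.47
5.77 23.8 [-0.26 23.84] 3.47 0.43 1.76
6.07 24.1 [-0.29 24.15] 3.55 -0.09 1.55
6.37 24.4 [-0.31 24.28] 3.96 0.57 1.68
6.67 24.7 [-0.31 24.61] 4.81 0.06 2.02
6.97 25.0 [-0.29 25.04] 4.0 -0.01 1.56
7.27 25.3 [-0.32 25.33] 4.25 0.05 1.61
7.57 25.6 [-0.32 25.62] 4.65 -0.21 1.54
7.87 25.9 [-0.29 25.93] 4.51 0.07 2.18
8.17 26.2 [-0.32 26.24] 4.32 -0.28 1.89
8.47 26.5 [-0.3  26.52] 4.88 -0.04 2.18
8.77 26.8 [-0.31 26.81] 4.75 -0.35 2.0
9.07 27.1 [-0.32 27.09] 5.05 0.49 1.94
9.37 27.4 [-0.29 27.33] 5.06 -0.68 1.9
9.67 27.7 [-0.29 27.71] 4.53 -0.43 1.95
9.97 28.0 [-0.31 27.94] 5.19 -0.83 2.4
10.27 28.3 [-0.31 28.19] 5.57 -0.3 2.28
10.57 28.6 [-0.34 28.24] 5.89 -0.31 2.16
10.87 28.9 [-0.35 28.3 ] 6.25 -0.26 3.49
11.17 29.2 [-0.33 28.32] 7.44 -0.41 3.24
2.773862270588118 0.33459387069520574
20.0833
```

The position held at 28.3 mm while the force climbed, so this is the solid stop. It also matches first plunger contact at about 24.2 plus the 4 mm give. I'll press to about 7 N beyond drag, then retreat and grip the knob.

Run:
```python
from h import *
F0=np.load("F0.npy");y=.0292
while y<.0312:
    y+=.0002;ctrl.movel([*B(-.0003,y),.050],max_speed=.02)
    f=F(5)-F0;p=-f[:2]@EY;b=toB(get_state()["tcp_pos"][None])[0]*1000
    print(round(y*1000,1),b[:2].round(2),round(p,2))
    if p>9.8: break
ctrl.movel([*B(-.0003,.020),.050],max_speed=.04)
ctrl.movel([*B(-.0003,.010),.14],max_speed=.15)
q=quat(np.pi/2+PSI-.18)
ctrl.ungrasp()
ctrl.movep([*B(0,-.070),.14],q)
s=get_state();print(s["time"],np.round(s["qpos"],2))
im,d=vision.grab_frame("wrist");cv2.imwrite("pics/w3.png",im)
r,c=np.nonzero(d>0);P=toB(world("wrist",np.c_[c,r],d[r,c],s))*1000
k=(abs(P[:,0])<40)&(P[:,2]>76)&(P[:,2]<85)&(P[:,1]>0)&(P[:,1]<80);print("upright",np.percentile(P[k],[1,50,99],axis=0).round(1))
k=(abs(P[:,0])<30)&(abs(P[:,1]+70)<30)&(P[:,2]>58)&(P[:,2]<67);print("knob",cv2.minAreaRect(P[k,:2].astype(np.float32)),np.median(P[k,2]))
# plan knob turn: ik along the way
for a in np.arange(.18,1.46,.2): 
    j=ctrl.ik([*B(0,-.07),.04],quat(np.pi/2+PSI-a));print(round(a,2),None if j is None else np.round(j,2))
```

```text
29.4 [-0.3  28.35] 7.51
29.6 [-0.31 28.36] 7.76
29.8 [-0.34 28.39] 8.6
30.0 [-0.32 28.44] 9.24
30.2 [-0.33 28.48] 9.19
30.4 [-0.35 28.47] 9.66
30.6 [-0.34 28.49] 10.5
24.7833 [ 0.59  0.55 -0.75  1.85  0.46  0.92 -0.62]
upright [[-17.7  39.4  77.2]
 [  0.   46.1  80.9]
 [ 17.3  53.2  82.7]]
knob ((-0.3838343620300293, -69.08889770507812), (45.214019775390625, 13.495796203613281), 79.89463806152344) 62.452310828739776
0.18 [ 0.51  0.68 -0.64  1.95  0.61  0.71 -0.75]
0.38 [ 0.48  0.66 -0.59  1.95  0.57  0.7  -0.9 ]
0.58 [ 0.45  0.65 -0.54  1.95  0.52  0.68 -1.06]
0.78 [ 0.42  0.64 -0.49  1.95  0.48  0.66 -1.22]
0.98 [ 0.39  0.64 -0.45  1.95  0.44  0.65 -1.38]
1.18 [ 0.35  0.63 -0.39  1.95  0.39  0.63 -1.53]
1.38 [ 0.32  0.62 -0.34  1.95  0.34  0.62 -1.68]
```

View pics/w3.png

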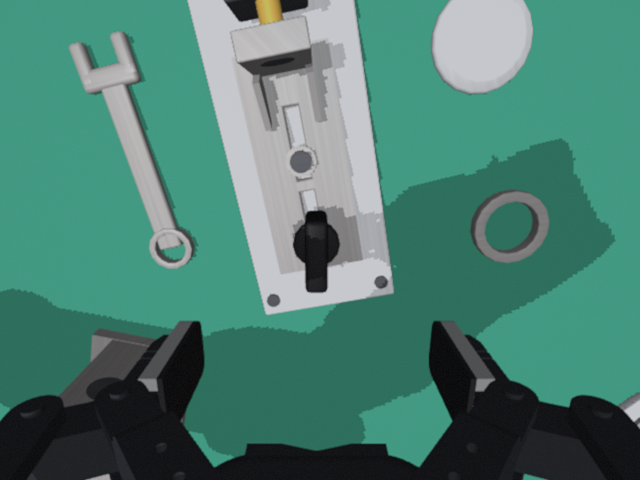

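The upright is now at 46 mm, having travelled 21 mm, and sits against the plunger. The knob bar at (316,250) is aligned with the open fingers, so I'll grip and turn it.

Run:
```python
from h import *
xy=B(-.0003,-.0695);z0=.0385
ctrl.movel([*xy,z0],max_speed=.1)
s0=get_state();print(s0["time"],s0["contact_force"].round(2),s0["wrist_torque"].round(2))
ctrl.close_gripper(80);ctrl.pause(.1)
s=get_state();print(s["width"],s["contact_force"].round(2),s["wrist_torque"].round(2))
for a in [.3,.45,.6,.75,.9,1.05,1.15,1.25,1.3,1.35,1.4,1.44,1.48,1.52]:
    ctrl.movep([*xy,z0-.0018*(min(a,1.35)-.18)],quat(np.pi/2+PSI-a));ctrl.pause(.05)
    s=get_state();w=s["eef_rot"];act=np.pi/2+PSI-2*np.arctan2(w[2],w[1])
    print(round(s["time"],2),a,round(act,3),"F",s["contact_force"].round(1),"T",s["wrist_torque"].round(2),round(s["width"],4))
    if abs(s["wrist_torque"][2]-s0["wrist_torque"][2])>1.2 or np.linalg.norm(s["contact_force"])>35: break
```

```text
26.0 [ 0.12 -0.8   0.5 ] [ 0.04  0.01 -0.01]
0.012375550931357072 [-0.11 -1.29  4.17] [-0.17 -0.05  0.03]
27.06 0.3 0.297 F [ 1.3 -1.4  6.2] T [-0.28 -0.17 -0.08] 0.0125
27.36 0.45 0.444 F [ 1.9 -2.   5.1] T [-0.37 -0.19 -0.1 ] 0.0124
27.66 0.6 0.594 F [ 1.5 -1.3  7.8] T [-0.26 -0.16 -0.08] 0.0126
27.96 0.75 0.745 F [ 0.1 -1.1  8.4] T [-0.21 -0.1  -0.17] 0.0123
28.26 0.9 0.894 F [ 0.9 -1.7 11.8] T [-0.29  0.03 -0.15] 0.0125
28.56 1.05 1.044 F [-0.2 -1.2 13.6] T [-0.33  0.14 -0.09] 0.0123
28.86 1.15 1.144 F [-0.3 -2.3 16.5] T [-0.32  0.24  0.07] 0.0121
29.16 1.25 1.244 F [-0.6 -2.3 16.6] T [-0.34  0.3   0.12] 0.0122
29.46 1.3 1.293 F [-0.8 -2.8 17.7] T [-0.44  0.39  0.29] 0.0129
29.76 1.35 1.343 F [-1.5 -2.2 20.2] T [-0.44  0.41  0.4 ] 0.0126
30.06 1.4 1.39 F [-1.6 -2.8 18.5] T [-0.56  0.36  1.32] 0.0125
```

The torque jumped to 1.3 N·m at 1.39, so the end stop is reached. I'll let go and check.

Run:
```python
from h import *
ctrl.ungrasp()
s=get_state();p=s["tcp_pos"]
ctrl.movel([p[0],p[1],.20],max_speed=.12)
q=quat(np.pi/2+PSI-.2);ctrl.movep([*B(0,-.04),.24],q);ctrl.pause(.2)
s=get_state();print(s["time"],s["contact_force"].round(2))
im,d=vision.grab_frame("wrist");cv2.imwrite("pics/w4.png",im)
r,c=np.nonzero(d>0);P=toB(world("wrist",np.c_[c,r],d[r,c],s))*1000
k=(abs(P[:,0])<40)&(P[:,2]>76)&(P[:,2]<85)&(P[:,1]>0)&(P[:,1]<80);print("upright",np.percentile(P[k],[1,50,99],axis=0).round(1))
k=(abs(P[:,0])<30)&(abs(P[:,1]+70)<30)&(P[:,2]>56)&(P[:,2]<67);print("knob",cv2.minAreaRect(P[k,:2].astype(np.float32)),np.median(P[k,2]))
```

```text
33.4333 [-0.17 -0.05 -0.75]
upright [[-17.7  39.7  79.2]
 [ -0.1  46.6  80.9]
 [ 17.3  53.4  82.7]]
knob ((-0.10808944702148438, -69.4513931274414), (45.729217529296875, 14.626568794250488), 12.355847358703613) 60.93310141956385
```

View pics/w4.png

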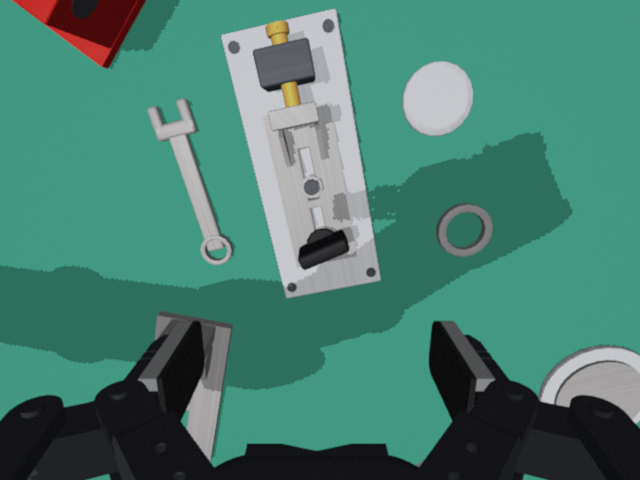

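The knob bar at (323,249) reads 77.6° (1.355 rad), which is its end stop. The upright at (293,116) is still against the stop, and the bystanders have not moved.

```bash
python3 -c "
from h import *
print(ticket.close_job())"
```

```text
the job is handed in; nothing more can be done
None
```

The bracket was pressed against the solid stop with about 7.7 N beyond its drag and clamped with the knob at its end stop (about 1.35 rad); the arm let go, nothing else was touched, and the job was handed in at about 33 s.

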